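# Check the press spindle's thread with the 10 mm leaf

### The job

The screw spindle of the fruit press lies in its V-blocks and should have a 10 mm thread. Take the 10 mm thread leaf from the leaf block, feel it down into the grooves along the top of the spindle until all its teeth are fully home, so that it sits flat along the spindle and upright, and keep it lightly pressed there for a good second to be sure; press gently all the time, for a heavy push spoils the teeth. Then stand the leaf back in the slot it came from and let go, leaving everything else as it is.

Things in the scene. Friction and masses are not known exactly. Their poses are not given: they have to be found in the camera images.
- leaf10_grip (a point): The wanted 10 mm leaf, the middle-sized of three: a steel comb 3 mm thick and 62 mm long with six teeth along its lower edge, 10 mm apart, 5 mm deep, 3 mm wide at the tip; above, a beech handle 14 mm thick, 44 mm long, 46 mm tall. Stands teeth down in a slot of the block; take it across the 14 mm. This point: middle of the handle. Axes: x through the thickness, y along the teeth, z up.
- leaf10: The 10 mm leaf as a whole, about 80 g. Origin midway between its end teeth at the height of the tooth tips, 53 mm below leaf10_grip; same axes. The handle's underside is 30 mm above the tooth tips. Which of the three slots it stands in varies.
- leaf10_end_a (a point): Tip of the last tooth at the +y end of the 10 mm leaf, 25 mm from the leaf's middle along y and 53 mm below leaf10_grip.
- leaf10_end_b (a point): Tip of the last tooth at the -y end of the 10 mm leaf, 25 mm from the leaf's middle along y and 53 mm below leaf10_grip.
- leaf8_grip (a point): The smallest leaf in the block, of 8 mm pitch, not wanted: same shape, comb 50 mm long, handle 32 mm long, 14 mm thick, 46 mm tall. This point: middle of the handle. Leave it standing.
- leaf12_grip (a point): The largest leaf in the block, of 12 mm pitch, not wanted: same shape, comb 74 mm long, handle 58 mm long, 14 mm thick, 46 mm tall. This point: middle of the handle. Leave it standing.
- rack: The leaf block: pine, fixed to the counter, 160 x 104 x 40 mm, origin under its middle, with three slots 6 mm wide, 82 mm long (along its y) and 36 mm deep at x = -50, 0 and 50 mm. A leaf's blade goes 30 mm down into a slot until the handle rests on the block's top; the leaves stand 50 mm apart.
- cradle: Board (100 x 260 x 14 mm) with two wooden V-blocks, fixed to the counter, in which the steel screw spindle lies along y; origin under the board's middle. The spindle counts as part of it: it gives nothing downwards, and slides along y in the V-blocks if shoved by about 25 N. A push of more than about 15 N spoils a leaf's teeth.
- rod_axis (a point): Point on the spindle's centre line, 60 mm above the counter; y along the spindle, z up. Threaded 90 mm to either side: 10 mm pitch, crests 20 mm from the centre line and 3.7 mm wide, grooves 5.5 mm deep, 6.3 mm wide at the mouth. Where the crests lie along y is not given. Leaf standing on the crests: tooth tips 20 mm above this point; fully home: 15 mm.
- watering_can: Red plastic watering can, 150 mm wide, 180 mm high; origin under its middle. Leave it alone.
- bucket: Small galvanised bucket, 150 mm across, 130 mm high, bail folded to one side; origin under its middle. Leave it alone.
- dibber: Stainless dibber with a wooden cross handle, 170 mm long, lying; origin under its point. Leave it alone.
- green_pot: Green ceramic pot, 116 mm across, 100 mm high; origin under its middle. Leave it alone.
- clay_pot: Small clay pot, 90 mm across, 75 mm high; origin under its middle. Leave it alone.
- press_nut: Flanged bronze nut of the press, 80 mm across, 40 mm high, lying on the counter; origin under its middle. Leave it alone.
- grease_tin: Flat tin of grease, 75 mm across, 48 mm high; origin under its middle. Leave it alone.
- trowel: Hand trowel, 280 mm long, lying; origin under its ferrule. Leave it alone.
There are look-alikes about, which are no part of the job. Leave any green or white look-alike of the leaf10 alone.

How it is judged:
By the outcome, as a careful person would: the job done as asked, in the order asked, and still so for the second after the job is handed in, with the robot touching nothing.
It also fails if it takes over 67 s, if anything falls off the work surface, if the arm or the gripper's body presses on something with over 40 N, if the wrist force passes 120 N, or if a joint passes its speed limit or range.

### The arm

A 7-joint arm with a two-finger parallel gripper is mounted at the origin on the work surface. World frame = base frame: x ahead of the robot, y to its left, z up, the work surface at z = 0. Lengths are in m, angles in rad, forces in N, time in s.
With the tool pointing down it reaches from about 0.425 to 0.875 m from the base axis. Payload 8.4 kg.
Tool frame: the origin (TCP) lies between the finger pads; the fingertips stand 19 mm ahead of it and the grasp point (between the pads) is the TCP (robot.tip_reach is the distance from the TCP to the fingertips, in m); z points along the fingers, y is the direction in which the jaws open and shut (so a half turn about z gives the same grasp; the last joint's range is limited). The gripper opens to 87 mm and grips with 3 to 60 N. Pads are 19 mm wide; open, the fingers measure 117 mm over their backs; the gripper's body (75 mm by 190 mm) begins 51 mm behind the grasp point.
Start: joints at [1.078, 0.333, 0.04, 1.465, -0.013, 1.343, -0.059], TCP at [0.249, -0.6, 0.242] pointing down, gripper open.
Joint ranges: [-2.58, 2.58], [-0.38, 2.09], [-1.3, 1.39], [0.25, 2.4], [-1.5, 4.64], [0.08, 2.09], [-2.65, 2.65]. Speed limits (rad/s): [2.22, 2.22, 2.79, 2.79, 3.14, 3.14, 3.14].

### API

Orientations are given as a rotation vector (axis times angle).
In Python, from station import robot gives the robot as it stands.
- The arm moves only by the shell command python3 -m crank 'ROWS'. ROWS is JSON, a list that holds one entry, the list of rows, each a list of 7 numbers: the shift along the tool's x, y, z in units of 30 mm (1.0 is 30 mm), then the turn, a rotation vector about the tool's x, y, z in units of 6 degrees (1.0 is 6 degrees), then the opening in per cent of the stroke, from 0 (shut) to 100 (fully open). In form: [[[dx, dy, dz, rx, ry, rz, grip], ...]]. A call has 1 to 20 rows; each row shifts and turns the commanded pose from where the row before left it, along the tool's axes as they then stand; what a row does not reach is not made up. A row lasts 1/12 s, in which the tool goes at most 41.7 mm and 7.16 degrees, less where a joint would pass 70% of its speed; a pose out of reach is approached as far as the arm can. A call is refused whole if a number of a shift passes 1 or a number of a turn 1, either way. A call with a gripper value outside its range is refused whole. The fingers move at their own pace and stop on an object; the grip force is fixed at half the most. Time passes only in rows, so rows that do not move let the fingers close. It gives the time, the measured TCP pose, the force and the opening at its end, in the units of the state.
- robot.state(): the state, without advancing time (a new reading comes with each control period).
- robot.get_image(name): name is "side" or "top" or "wrist"; returns the picture (420x560x3 uint8, red, green, blue); there is no depth.
- robot.camera_model(name): a dict with "intrinsics" (3x3 intrinsics, pixels), "D" ([k1, k2, p1, p2, k3] as OpenCV has them; the pictures are not rectified), "rvec" (rotation vector, rad) and "tvec" (3), from world to camera coordinates, as OpenCV has them; the wrist camera has in their place "T_tool_cam" (4x4, takes a point from camera to tool coordinates, whose origin is the TCP and whose axes are the flange's). Camera axes: x right, y down, z forward; pixel columns grow to the right and rows downward; lengths in m; the calibration is good to about 2 mm. A picture is of the moment at which its call begins: read the wrist's pose just before it. camera_model takes no time and is no camera call.
- robot.job_done(): hands the job in, once; it reports no verdict.
Trained networks look in the newest picture that a camera, given by its name, has taken for a name from the list of things; names that differ only in an ending like _2 or _b are one class to them, and where a whole thing is asked for, a point or a joint stands for the part that bears it (a point fixed in the world has none). Each returns a list of dicts, best first, with "conf" (0 to 1); they miss things now and then, are a little off and sometimes report something else, mostly with a low value. They report only what shows in the picture. A call takes as long as a camera call. They do not tell look-alikes from the thing itself.
- robot.outline_of(target, camera): "region" (420x560 bool, what is visible of it) and "extent" ([left, top, right, bottom] in pixels, round what is visible of it).
The state is a dict: "t": time; "joint_pos": joint angles; "qd": joint speeds; "effort": joint torques, N m; "tcp_pos": TCP position; "eef_rot": TCP orientation; "wrist_force": force on the tool from outside, world axes, zero at the start; "wrist_torque": the same for the moment, N m; "grip_width": finger opening in m.
Only numpy, scipy, OpenCV 4.12 (cv2) and the standard library are available. Lean on these libraries where they do the work, as an engineer would, in place of code of your own. Each camera call takes 0.05 s, during which the arm holds its last target. There are 200 camera calls.

## Working session

There is one attempt and no reset: what is moved stays moved. The work goes in short steps, Python scripts to look and compute and a shell command to move; the robot and the scene stay as the last step left them, time stands still between calls to the robot, and variables do not carry over. Pictures are saved under pics/ and viewed, about 8 in all and at most 12, crops included, and the job is handed in when it is done.

```bash
mkdir -p pics; ls; python3 - <<'E'
from station import robot
import cv2,numpy as np
s=robot.state();print({k:np.round(v,3).tolist() for k,v in s.items()})
a=robot.get_image("top");b=robot.get_image("side")
cv2.imwrite("pics/top1.png",a[:,:,::-1]);cv2.imwrite("pics/side1.png",b[:,:,::-1])
for c in("top","side"):
  print(c,robot.camera_model(c))
print(robot.camera_model("wrist"))
for c in("top","side"):
  for n in("leaf10","leaf8_grip","leaf12_grip","rack","cradle"):
    print(c,n,[(round(d["conf"],2),np.round(d["extent"]).tolist()) for d in robot.outline_of(n,c)])
print(robot.state()["t"])
E
```

```text
pics
{'t': 0.0, 'joint_pos': [1.078, 0.334, 0.04, 1.466, -0.013, 1.343, -0.058], 'qd': [-0.001, -0.001, 0.0, -0.001, -0.001, -0.0, 0.001], 'effort': [0.001, -65.636, 1.336, -40.38, -0.06, 0.045, 0.0], 'tcp_pos': [0.249, -0.6, 0.241], 'eef_rot': [-3.079, -0.614, 0.001], 'wrist_force': [0.23, 0.084, -0.08], 'wrist_torque': [0.001, 0.033, 0.012], 'grip_width': 0.087}
top {'intrinsics': array([[537.18411609,   0.        , 280.0152691 ],
       [  0.        , 537.18411609, 203.02230218],
       [  0.        ,   0.        ,   1.        ]]), 'D': array([-0.08022642,  0.        ,  0.        ,  0.        ,  0.        ]), 'rvec': array([ 2.1412296 , -2.16046583,  0.15614281]), 'tvec': array([0.03771653, 0.5181378 , 1.66957856])}
side {'intrinsics': array([[411.30757758,   0.        , 283.16580525],
       [  0.        , 411.30757758, 207.58800891],
       [  0.        ,   0.        ,   1.        ]]), 'D': array([-0.02887739,  0.        ,  0.        ,  0.        ,  0.        ]), 'rvec': array([ 2.09693179, -0.66247583,  0.3366069 ]), 'tvec': array([-0.42201121,  0.24547826,  0.85696853])}
{'int
[... 759 characters left out ...]
top leaf8_grip [(0.24, [188.0, 121.0, 221.0, 160.0])]
top leaf12_grip [(0.49, [325.0, 174.0, 348.0, 183.0]), (0.36, [140.0, 124.0, 159.0, 208.0])]
top rack [(0.61, [318.0, 174.0, 362.0, 224.0])]
top cradle [(0.64, [336.0, 191.0, 347.0, 200.0]), (0.61, [189.0, 194.0, 287.0, 228.0])]
side leaf10 [(0.83, [307.0, 244.0, 327.0, 272.0]), (0.82, [266.0, 260.0, 274.0, 293.0]), (0.77, [352.0, 275.0, 384.0, 301.0]), (0.76, [275.0, 290.0, 304.0, 326.0])]
side leaf8_grip [(0.67, [325.0, 236.0, 336.0, 259.0]), (0.33, [308.0, 244.0, 326.0, 270.0])]
side leaf12_grip [(0.62, [335.0, 223.0, 355.0, 248.0])]
side rack [(0.82, [294.0, 232.0, 369.0, 293.0])]
side cradle [(0.96, [211.0, 165.0, 291.0, 237.0])]
0.6
```

View pics/top1.png

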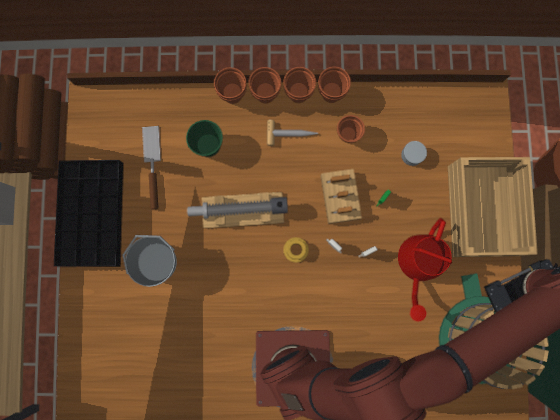

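View pics/side1.png

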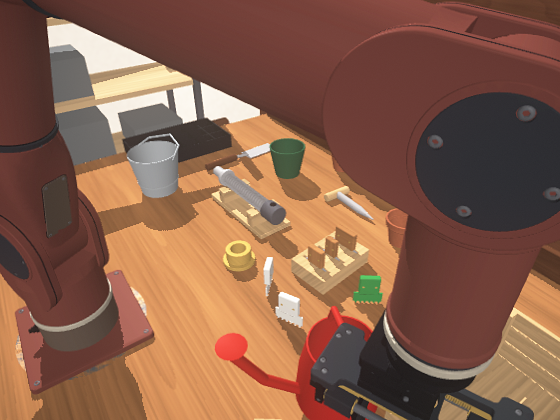

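Top view: the rack is at (341,196) with three wooden handles at about (341,180), (342,195) and (343,210). The spindle is around (245,208). Look-alikes are green at (385,198) and white at (334,244) and (368,252). In the side view the leaves are at (316,257), (330,246) and (346,236). I'll take a close crop to choose the leaf by length.

```bash
cat > h.py <<'E'
from station import robot
import cv2,numpy as np
from scipy.spatial.transform import Rotation as R
def cam(c):
  m=robot.camera_model(c);K,D=m["intrinsics"],m["D"]
  if c!="wrist": return K,D,R.from_rotvec(m["rvec"]).as_matrix(),np.array(m["tvec"]).ravel()
  s=robot.state();T=np.eye(4);T[:3,:3]=R.from_rotvec(s["eef_rot"]).as_matrix();T[:3,3]=s["tcp_pos"]
  W=np.linalg.inv(T@m["T_tool_cam"]);return K,D,W[:3,:3],W[:3,3]
def proj(p,C):
  K,D,r,t=C;return cv2.projectPoints(np.atleast_2d(np.array(p,float)),cv2.Rodrigues(r)[0],t,K,D)[0][:,0]
def onz(px,z,C):
  K,D,r,t=C;n=cv2.undistortPoints(np.array(px,float).reshape(-1,1,2),K,D)[:,0]
  d=np.c_[n,np.ones(len(n))]@r;o=-r.T@t;return o+d*((z-o[2])/d[:,2])[:,None]
E
python3 - <<'E'
from h import *
C=cam("top")
print("leaves",onz([[341,180],[342,195],[343,210]],.086,C).round(3).tolist())
print("rackcorners?",onz([[322,174],[354,170],[361,218],[327,223]],.04,C).round(3).tolist())
print("rod ends",onz([[205,211],[275,206]],.06,C).round(3).tolist())
a=cv2.imread("pics/top1.png")[160:235,180:400];b=cv2.imread("pics/side1.png")[215:305,285:395]
a=cv2.resize(a,None,fx=3.6,fy=3.6,interpolation=2);b=cv2.resize(b,None,fx=3.6,fy=3.6,interpolation=2)
o=np.zeros((600,800,3),np.uint8);o[:270,:792]=a[:270];o[272:272+b.shape[0],:b.shape[1]]=b[:328]
cv2.imwrite("pics/crop1.png",o)
E
```

```text
leaves [[0.582, -0.157, 0.086], [0.535, -0.159, 0.086], [0.488, -0.161, 0.086]]
rackcorners? [[0.61, -0.102, 0.04], [0.623, -0.205, 0.04], [0.468, -0.223, 0.04], [0.453, -0.115, 0.04]]
rod ends [[0.492, 0.268, 0.06], [0.506, 0.049, 0.06]]
```

View pics/crop1.png

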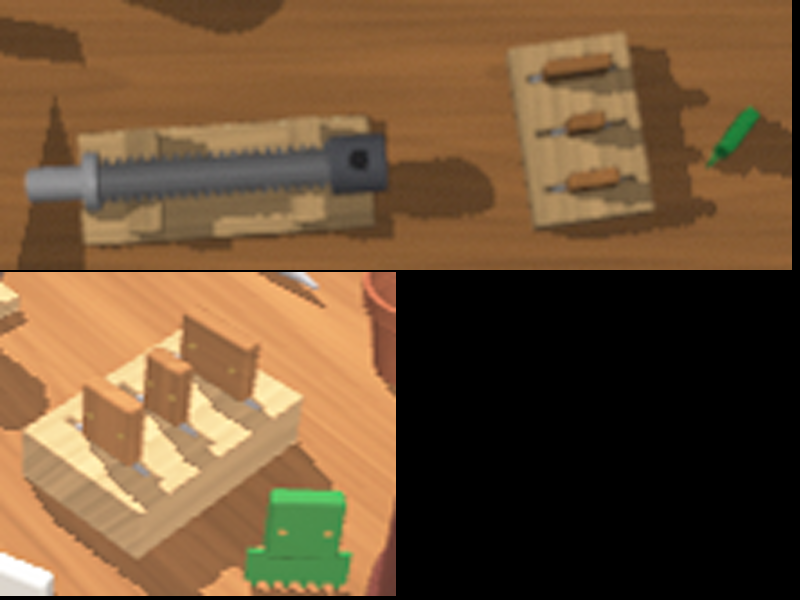

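The leaf at the near slot (side 316,257; top 343,210) is the middle-sized one, so it is leaf10. The middle slot holds the smallest leaf and the far slot the largest. The green and white ones are decoys. Next I lift and turn, then move across.

```bash
python3 -m crank '[[[0,0,-0.3,0,0,-1,45],[0,0,-0.3,0,0,-1,45],[0,0,-0.3,0,0,-1,45],[0,0,-0.3,0,0,-1,45],[0,0,-0.3,0,0,-1,45],[0,0,-0.3,0,0,-1,45],[0,0,-0.3,0,0,-1,45],[0,0,-0.3,0,0,-1,45],[0,0,-0.3,0,0,-1,45],[0,0,-0.3,0,0,-1,45],[0,0,-0.3,0,0,-1,45],[0,0,-0.3,0,0,-1,45]]]'
python3 -m crank '[[[0.8,0.53,0,0,0,0,45],[0.8,0.53,0,0,0,0,45],[0.8,0.53,0,0,0,0,45],[0.8,0.53,0,0,0,0,45],[0.8,0.53,0,0,0,0,45],[0.8,0.53,0,0,0,0,45],[0.8,0.53,0,0,0,0,45],[0.8,0.53,0,0,0,0,45],[0.8,0.53,0,0,0,0,45],[0.8,0.53,0,0,0,0,45],[0.8,0.53,0.2,0,0,0,45],[0.8,0.53,0.4,0,0,0,45],[0.8,0.53,0.6,0,0,0,45],[0.8,0.53,0.8,0,0,0,45],[0.8,0.53,0.8,0,0,0,45],[0.8,0.53,0.8,0,0,0,45],[0.8,0.53,0.8,0,0,0,45],[0,0,0.3,0,0,0,45],[0,0,0,0,0,0,45]]]'
python3 - <<'E'
from h import *
s=robot.state();C=cam("wrist");im=robot.get_image("wrist");cv2.imwrite("pics/w1.png",im[:,:,::-1])
print(s["t"],s["tcp_pos"],R.from_rotvec(s["eef_rot"]).as_matrix().round(4).tolist(),s["joint_pos"])
E
```

```text
t: 1.6
tcp_pos: [0.2493, -0.6002, 0.35]
eef_rot: [-2.125, -2.313, 0.0]
wrist_force: [-0.4, 0.9, -0.5]
grip_width: 0.0392
t: 3.18
tcp_pos: [0.4856, -0.1701, 0.2062]
eef_rot: [-2.125, -2.309, 0.002]
wrist_force: [-0.8, -1.9, -0.4]
grip_width: 0.0391
3.1833 [ 0.485632   -0.1700579   0.20624839] [[-0.083, 0.9965, -0.0035], [0.9965, 0.083, 0.0018], [0.0021, -0.0033, -1.0]] [ 0.72284253  0.11796312 -0.50377604  1.81361281  0.05927888  1.22893175
  0.28503537]
```

View pics/w1.png

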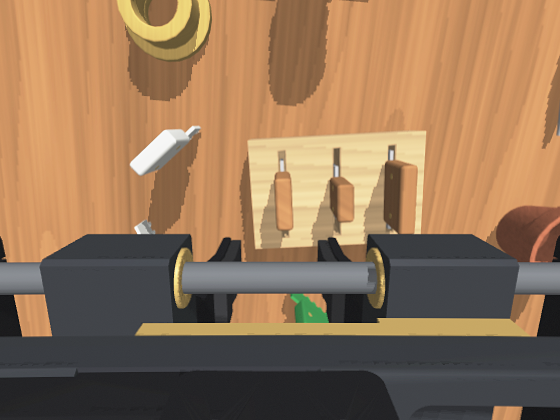

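Wrist view: leaf10 handle from (283,172) to (285,230), with a slot gap above it at (283,158). The smaller leaf is at (342,200) and the larger at (400,195).

```bash
python3 - <<'E'
from h import *
C=cam("wrist");im=cv2.imread("pics/w1.png")
h=onz([[283,173],[285,230],[275,200],[292,200]],.086,C);print("handle",h.round(4).tolist(),h[:2].mean(0),np.linalg.norm(h[0]-h[1]))
print("rack",onz([[249,142],[425,132],[256,247]],.04,C).round(4).tolist())
print("slots",onz([[282,152],[336,149],[391,146]],.04,C).round(4).tolist())
o=cv2.resize(im[125:255,240:440],None,fx=4,fy=4,interpolation=2);cv2.imwrite("pics/w1c.png",o)
hsv=cv2.cvtColor(im,cv2.COLOR_BGR2HSV);cv2.imwrite
for r in range(165,240,6): print(r,im[r,268:300,1].tolist())
E
```

```text
handle [[0.4853, -0.1421, 0.086], [0.4909, -0.1892, 0.086], [0.4807, -0.1645, 0.086], [0.4944, -0.1634, 0.086]] [ 0.48813211 -0.16563206  0.086     ] 0.04738253845704558
rack [[0.4531, -0.1229, 0.04], [0.6103, -0.1014, 0.04], [0.4659, -0.2236, 0.04]]
slots [[0.4837, -0.1294, 0.04], [0.5326, -0.1227, 0.04], [0.582, -0.1161, 0.04]]
165 [208, 209, 210, 208, 208, 209, 209, 208, 209, 203, 165, 145, 203, 226, 225, 205, 153, 140, 185, 208, 206, 206, 206, 206, 206, 207, 208, 209, 208, 207, 207, 207]
171 [211, 212, 212, 212, 212, 211, 213, 212, 207, 194, 164, 145, 165, 186, 188, 173, 148, 137, 151, 177, 198, 211, 215, 214, 213, 214, 214, 214, 214, 213, 213, 212]
177 [213, 213, 213, 214, 214, 218, 167, 97, 114, 130, 132, 132, 132, 130, 131, 131, 129, 129, 130, 129, 124, 118, 155, 202, 214, 213, 213, 213, 213, 213, 213, 213]
183 [210, 212, 212, 195, 195, 163, 104, 116, 135, 149, 154, 154, 155, 157, 158, 159, 159, 161, 160, 160, 155, 148, 126, 170, 213, 216, 215, 214, 213, 213, 213, 214]
189 [214, 200, 163, 143, 146, 145, 116, 107, 132, 149, 156, 155, 156, 155, 156, 156, 154, 154, 154, 155, 154,
[... 670 characters left out ...]
 151, 153, 191, 211, 210, 210, 209, 209, 209]
219 [147, 147, 147, 147, 146, 146, 149, 131, 110, 120, 137, 154, 162, 162, 163, 164, 166, 165, 165, 165, 165, 164, 160, 153, 145, 188, 217, 214, 214, 214, 214, 214]
225 [141, 141, 142, 142, 142, 142, 143, 142, 116, 109, 135, 154, 161, 161, 160, 158, 157, 157, 156, 156, 157, 160, 159, 157, 135, 177, 212, 209, 209, 209, 209, 209]
231 [151, 151, 151, 151, 151, 151, 151, 151, 151, 152, 151, 146, 138, 123, 103, 98, 98, 98, 97, 99, 134, 190, 219, 220, 218, 218, 217, 217, 217, 217, 217, 217]
237 [144, 144, 143, 143, 144, 144, 144, 144, 143, 145, 144, 144, 144, 135, 141, 150, 152, 173, 186, 182, 178, 192, 208, 212, 212, 213, 213, 213, 213, 213, 213, 213]
```

View pics/w1c.png

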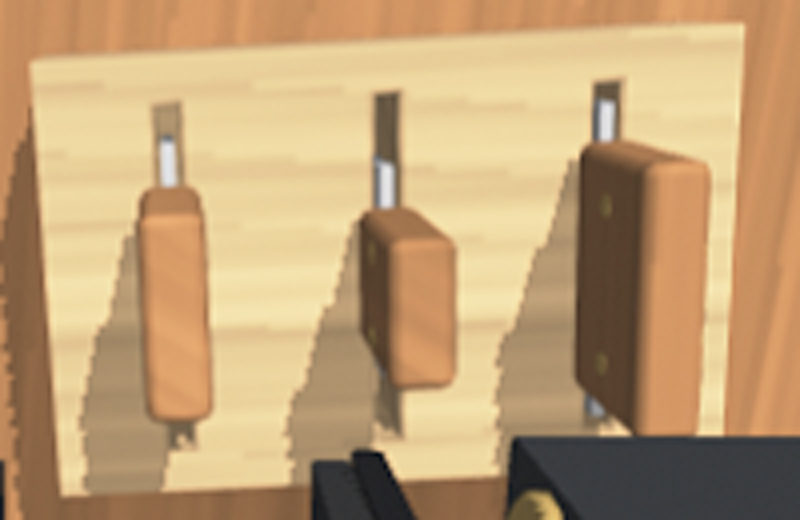

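```bash
python3 -m crank '[[[0.06,0.10,0.2,0,0,-0.43,45],[0,0,0.6,0,0,0,45],[0,0,0.7,0,0,0,45],[0,0,0.7,0,0,0,45],[0,0,0.7,0,0,0,45],[0,0,0.7,0,0,0,45],[0,0,0.5,0,0,0,45],[0,0,0.4,0,0,0,45],[0,0,0.2,0,0,0,45],[0,0,0,0,0,0,45],[0,0,0,0,0,0,45]]]'
python3 - <<'E'
from h import *
s=robot.state();print(s["tcp_pos"],R.from_rotvec(s["eef_rot"]).as_matrix().round(4).tolist())
im=robot.get_image("wrist");im2=robot.get_image("side")
o=np.zeros((420,800,3),np.uint8);o[:,:560]=im;o[:300,560:]=cv2.resize(im2[205:305,280:360],(240,300));cv2.imwrite("pics/w2.png",o[:,:,::-1])
E
```

```text
t: 4.15
tcp_pos: [0.4896, -0.1706, 0.0684]
eef_rot: [2.079, 2.354, 0.0]
wrist_force: [0.6, 0.8, -0.5]
grip_width: 0.0392
[ 0.48964963 -0.17059402  0.06837306] [[-0.1236, 0.9923, 0.0008], [0.9923, 0.1236, -0.0004], [-0.0005, 0.0007, -1.0]]
```

View pics/w2.png

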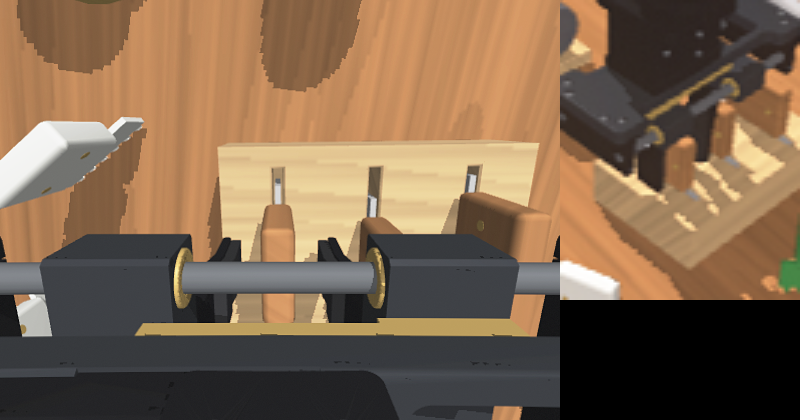

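Handle centred between the fingers (col 279). I lower 4 mm, close, then lift.

```bash
python3 -m crank '[[[0.05,0,0.15,0,0,0,45],[0,0,0,0,0,0,30],[0,0,0,0,0,0,10],[0,0,0,0,0,0,0],[0,0,0,0,0,0,0],[0,0,0,0,0,0,0],[0,0,0,0,0,0,0]]]'
python3 - <<'E'
from h import *
s=robot.state();print(s["tcp_pos"],R.from_rotvec(s["eef_rot"]).as_matrix().round(4).tolist(),s["wrist_torque"])
E
python3 -m crank '[[[0,0,-0.1,0,0,0,0],[0,0,-0.1,0,0,0,0],[0,0,-0.2,0,0,0,0],[0,0,-0.4,0,0,0,0],[0,0,-0.6,0,0,0,0],[0,0,-0.8,0,0,0,0],[0,0,-0.8,0,0,0,0],[0,0,-0.8,0,0,0,0],[0,0,-0.4,0,0,0,0],[0,0,0,0,0,0,0],[0,0,0,0,0,0,0]]]'
python3 - <<'E'
from h import *
s=robot.state();print(s["tcp_pos"],R.from_rotvec(s["eef_rot"]).as_matrix().round(4).tolist(),s["wrist_torque"])
C=cam("top");im=robot.get_image("top");im2=robot.get_image("side")
a=cv2.resize(im[180:240,180:300],(600,300),interpolation=2)
b=cv2.resize(im2[150:300,200:380],(360,300),interpolation=2)
o=np.zeros((600,600,3),np.uint8);o[:300]=a;o[300:,:360]=b;cv2.imwrite("pics/t2.png",o[:,:,::-1])
E
```

```text
t: 4.83
tcp_pos: [0.4891, -0.1685, 0.0632]
eef_rot: [2.079, 2.355, 0.0]
wrist_force: [-1.0, -0.6, 0.7]
grip_width: 0.0137
[ 0.48909979 -0.16852868  0.0631667 ] [[-0.1243, 0.9922, 0.0001], [0.9922, 0.1243, -0.0], [-0.0, 0.0001, -1.0]] [ 0.02410189 -0.01003185  0.0194519 ]
t: 5.75
tcp_pos: [0.4892, -0.1686, 0.1893]
eef_rot: [2.078, 2.354, 0.0]
wrist_force: [-0.1, -0.2, -2.0]
grip_width: 0.0138
[ 0.48915225 -0.16862692  0.18928839] [[-0.1242, 0.9923, 0.0009], [0.9923, 0.1242, -0.0006], [-0.0007, 0.0008, -1.0]] [ 0.02764861 -0.0760197  -0.0422765 ]
```

View pics/t2.png

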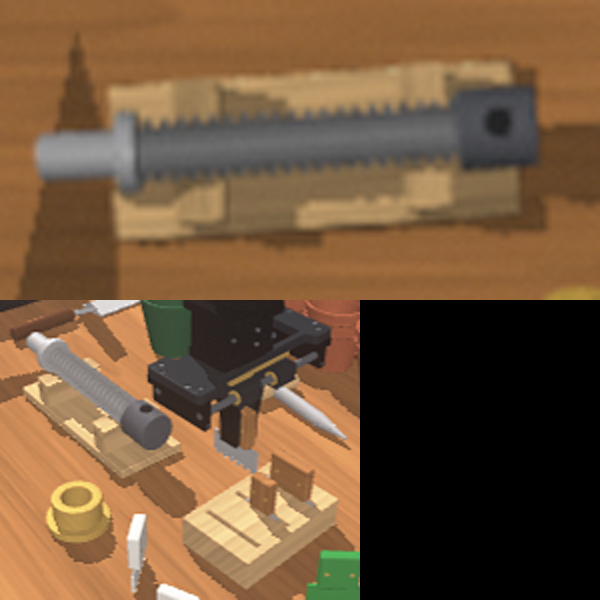

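Leaf is held (13.8 mm) and hanging straight; the slot and its neighbours are undisturbed. In this crop the spindle centreline runs (150,150)→(445,133).

```bash
python3 - <<'E'
from h import *
C=cam("top");p=onz([[210,210],[269,206.7]],.06,C);print(p);d=p[0]-p[1];print(np.degrees(np.arctan2(-d[0],d[1])),p.mean(0))
t=onz([[180+138/5,210],[180+458/5,206.5]],.06,C);print(t,t.mean(0))
s=robot.state();Rm=R.from_rotvec(s["eef_rot"]).as_matrix();print((Rm.T@(t.mean(0)-s["tcp_pos"]))/.03)
E
```

```text
[[0.49496568 0.25241466 0.06      ]
 [0.50379305 0.06776963 0.06      ]]
2.737071126999153 [0.49937937 0.16009215 0.06      ]
[[0.4950291  0.25993919 0.06      ]
 [0.50435381 0.0596329  0.06      ]] [0.49969146 0.15978605 0.06      ]
[10.80170621  1.74609243  4.26326781]
```

```bash
python3 -m crank '[[[0.4,0.06,0,0,0,0,0],[0.8,0.13,0,0,0,0,0],[0.8,0.13,0,0,0,0,0],[0.8,0.13,0,0,0,0,0],[0.8,0.13,0,0,0,0,0],[0.8,0.13,0,0,0,0,0],[0.8,0.13,0,0,0,0,0],[0.8,0.13,0,0,0,0,0],[0.8,0.13,0,0,0,0,0],[0.8,0.13,0,0,0,0,0],[0.8,0.13,0,0,0,0,0],[0.8,0.13,0,0,0,0,0],[0.8,0.13,0,0,0,0,0],[0.5,0.13,0,0,0,0,0],[0.3,0,0,0,0,0.73,0],[0,0,0,0,0,0,0],[0,0,0,0,0,0,0],[0,0,0,0,0,0,0]]]'
python3 - <<'E'
from h import *
s=robot.state();print(s["tcp_pos"],R.from_rotvec(s["eef_rot"]).as_matrix().round(4).tolist(),s["wrist_force"])
im=robot.get_image("wrist");cv2.imwrite("pics/w3.png",im[:,:,::-1])
E
```

```text
t: 7.35
tcp_pos: [0.5004, 0.1589, 0.1884]
eef_rot: [-2.165, -2.276, 0.002]
wrist_force: [0.1, -0.5, -0.8]
grip_width: 0.0136
[0.50044528 0.15886483 0.18843126] [[-0.0498, 0.9988, -0.0011], [0.9988, 0.0498, -0.0006], [-0.0005, -0.0012, -1.0]] [ 0.1196491  -0.50440803 -0.81578294]
```

View pics/w3.png

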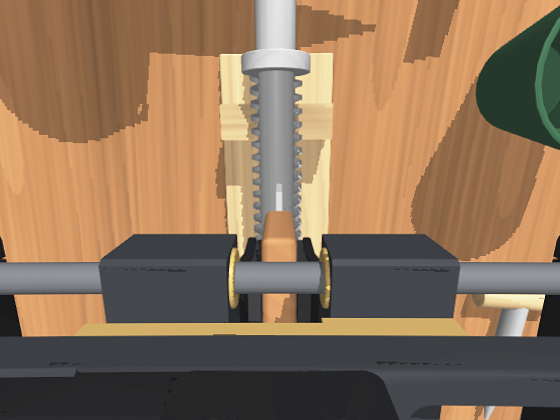

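The spindle runs down the wrist picture at col ≈276 (rows 70–230), with the leaf blade at (279,195). I'll measure the axis from its silhouette.

```bash
python3 - <<'E'
from h import *
C=cam("wrist");im=cv2.imread("pics/w3.png");hs=cv2.cvtColor(im,cv2.COLOR_BGR2HSV)
g=(hs[:,:,1]<70)
L=[];Rr=[]
for r in range(5,230,3):
  c=np.where(g[r,235:325])[0]+235
  if len(c) and 74<r<205 or r<40:
    L.append((c.min(),r));Rr.append((c.max()+1,r))
a=onz(L,.06,C);b=onz(Rr,.06,C)
m=(a+b)/2
for i in range(0,len(L),4):print(L[i],Rr[i],m[i].round(4),(b[i]-a[i]).round(4)[:2])
for nm,k in(("shaft",np.array(L)[:,1]<40),("thread",np.array(L)[:,1]>40)):
  # envelope by fit of midline
  p=np.polyfit(m[k,1],m[k,0],1);q=np.percentile(m[k,0]-np.polyval(p,m[k,1]),[10,90])
  print(nm,p,"yaw",np.degrees(np.arctan(-p[0])),"x at y=.16",np.polyval(p,.16),q)
p=np.polyfit(m[:,1],m[:,0],1);print("all",p,np.degrees(np.arctan(-p[0])),np.polyval(p,.16))
# envelope on thread: crest outer edges
k=np.where(np.array(L)[:,1]>40)[0]
for nm,arr,sg in(("L",a,1),("R",b,-1)):
  x=arr[k];p=np.polyfit(x[:,1],x[:,0],1)
  for _ in range(3):
    res=(x[:,0]-np.polyval(p,x[:,1]))*sg;w=res<np.median(res);p=np.polyfit(x[w,1],x[w,0],1)
  print(nm,p,np.polyval(p,.16))
E
```

```text
(np.int64(255), 5) (np.int64(296), 5) [0.4896 0.3078 0.06  ] [0.0294 0.0014]
(np.int64(255), 17) (np.int64(296), 17) [0.4899 0.3002 0.06  ] [0.0297 0.0015]
(np.int64(255), 29) (np.int64(296), 29) [0.4903 0.2924 0.06  ] [0.03   0.0015]
(np.int64(236), 77) (np.int64(295), 77) [0.4842 0.2593 0.06  ] [0.0446 0.0022]
(np.int64(236), 89) (np.int64(295), 89) [0.4846 0.2508 0.06  ] [0.045  0.0022]
(np.int64(237), 101) (np.int64(325), 101) [0.4968 0.2426 0.06  ] [0.0677 0.0033]
(np.int64(256), 113) (np.int64(302), 113) [0.4957 0.2337 0.06  ] [0.0357 0.0018]
(np.int64(258), 125) (np.int64(302), 125) [0.497  0.2248 0.06  ] [0.0345 0.0017]
(np.int64(258), 137) (np.int64(302), 137) [0.4974 0.2156 0.06  ] [0.0348 0.0017]
(np.int64(259), 149) (np.int64(324), 149) [0.5071 0.2067 0.06  ] [0.0518 0.0026]
(np.int64(259), 161) (np.int64(302), 161) [0.4988 0.1967 0.06  ] [0.0346 0.0017]
(np.int64(258), 173) (np.int64(302), 173) [0.4989 0.187  0.06  ] [0.0357 0.0018]
(np.int64(256), 185) (np.int64(301), 185) [0.4981 0.1771 0.06  ] [0.0369 0.0018]
(np.int64(240), 197) (np.int64(301), 197) [0.492  0.1667 0.06  ] [0.0504 0.0025]
shaft [-0.04664501  0.50391685] yaw 2.6706266713126627 x at y=.16 0.49645365258185403 [-4.16067007e-08  6.29812972e-08]
thread [-0.06492053  0.50780065] yaw 3.7144598838504765 x at y=.16 0.4974133636821983 [-0.00524854  0.00375865]
all [-0.05297466  0.50538128] 3.032389856562598 0.49690533822072985
L [-0.1103891   0.49107524] 0.47341297996061493
R [0.17386151 0.48514487] 0.5129627157221319
```

```bash
python3 - <<'E'
import cv2
im=cv2.imread("pics/w3.png")[60:250,225:330]
cv2.imwrite("pics/w3c.png",cv2.resize(im,(420,600) if 0 else (332,600),interpolation=cv2.INTER_CUBIC))
E
```

```text
(no output)
```

View pics/w3c.png

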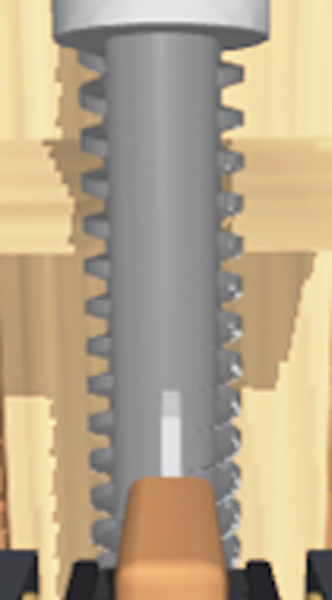

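Crest edges in the crop give midpoints (276.1, 82) and (277.5, 224.6) in the full image, and the blade is at col 279.

```bash
python3 - <<'E'
from h import *
C=cam("wrist");p=onz([[276.1,82],[277.5,224.6]],.06,C);d=p[0]-p[1];print(p,np.degrees(np.arctan2(-d[0],d[1])))
f=lambda y:p[1]+d*(y-p[1][1])/d[1]
print(f(.16)); s=robot.state();Rm=R.from_rotvec(s["eef_rot"]).as_matrix()
for y in(.1,.16,.2):print((Rm.T@(f(y)-s["tcp_pos"])).round(4))
print(onz([[279.1,196]],.16,C),onz([[279.1,196]],.15,C))
E
```

```text
[[0.49242687 0.2561755  0.06      ]
 [0.49895119 0.1431926  0.06      ]] 3.304938954084679
[0.49798063 0.16       0.06      ]
[-0.0585 -0.002   0.1286]
[ 0.0016 -0.0025  0.1286]
[ 0.0417 -0.0028  0.1286]
[[0.49819718 0.18916855 0.16      ]] [[0.4982855  0.18704355 0.15      ]]
```

```bash
python3 -m crank '[[[0,-0.05,0.1,0,0,0,0],[0,0,0.3,0,0,0,0],[0,0,0.4,0,0,0,0],[0,0,0.4,0,0,0,0],[0,0,0.3,0,0,0,0],[0,0,0.15,0,0,0,0],[0,0,0.08,0,0,0,0],[0,0,0,0,0,0,0],[0,0,0,0,0,0,0],[0,0,0,0,0,0,0]]]'
python3 -m crank '[[[0,0,0.02,0,0,0,0],[0,0,0,0,0,0,0],[0,0,0,0,0,0,0]]]'
python3 -m crank '[[[0,0,0.02,0,0,0,0],[0,0,0,0,0,0,0],[0,0,0,0,0,0,0]]]'
```

```text
t: 8.23
tcp_pos: [0.4997, 0.1597, 0.1377]
eef_rot: [2.167, 2.274, 0.001]
wrist_force: [-0.9, -0.0, -1.2]
grip_width: 0.0139
t: 8.48
tcp_pos: [0.4995, 0.1595, 0.1368]
eef_rot: [2.167, 2.274, 0.0]
wrist_force: [-0.8, -0.9, -0.8]
grip_width: 0.0137
t: 8.73
tcp_pos: [0.4993, 0.1594, 0.136]
eef_rot: [-2.167, -2.274, 0.0]
wrist_force: [0.2, 0.2, -1.1]
grip_width: 0.0135
```

```bash
for i in 1 2 3; do python3 -m crank '[[[0,0,0.02,0,0,0,0],[0,0,0,0,0,0,0],[0,0,0,0,0,0,0]]]' | grep -E 'tcp|force'; done
python3 -m crank '[[[0,0,0.015,0,0,0,0],[0,0,0,0,0,0,0],[0,0,0,0,0,0,0]]]'
```

```text
tcp_pos: [0.4993, 0.1594, 0.1353]
wrist_force: [-0.1, -0.1, -1.0]
tcp_pos: [0.4994, 0.1594, 0.1347]
wrist_force: [0.1, -0.5, -0.7]
tcp_pos: [0.4993, 0.1594, 0.1341]
wrist_force: [0.1, 0.1, -0.2]
t: 9.73
tcp_pos: [0.4993, 0.1595, 0.1337]
eef_rot: [-2.167, -2.274, 0.0]
wrist_force: [0.1, -0.4, -1.1]
grip_width: 0.0137
```

```bash
python3 -m crank '[[[0,0,0.015,0,0,0,0],[0,0,0,0,0,0,0],[0,0,0,0,0,0,0]]]' | grep -E 'tcp|force'; python3 -m crank '[[[0,0,0.015,0,0,0,0],[0,0,0,0,0,0,0],[0,0,0,0,0,0,0]]]'| grep -E 'tcp|force'
```

```text
tcp_pos: [0.4993, 0.1594, 0.1332]
wrist_force: [-0.1, -0.2, -0.9]
tcp_pos: [0.4993, 0.1594, 0.1328]
wrist_force: [0.1, 0.6, -1.7]
```

```bash
for i in 1 2; do python3 -m crank '[[[0,0,0.01,0,0,0,0],[0,0,0,0,0,0,0],[0,0,0,0,0,0,0]]]' | grep -E 'tcp|force'; done
```

```text
tcp_pos: [0.4993, 0.1594, 0.1325]
wrist_force: [0.2, 0.1, -0.9]
tcp_pos: [0.4993, 0.1594, 0.1322]
wrist_force: [-0.1, 0.0, -0.4]
```

```bash
for i in 1 2 3; do python3 -m crank '[[[0,0,0.012,0,0,0,0],[0,0,0,0,0,0,0],[0,0,0,0,0,0,0]]]' | grep -E 'tcp|force'; done
```

```text
tcp_pos: [0.4994, 0.1594, 0.1318]
wrist_force: [0.5, -0.0, -1.6]
tcp_pos: [0.4993, 0.1595, 0.1315]
wrist_force: [0.2, 0.2, -1.3]
tcp_pos: [0.4993, 0.1595, 0.1311]
wrist_force: [0.1, -0.3, -0.2]
```

```bash
for i in 1 2 3 4; do python3 -m crank '[[[0,0,0.012,0,0,0,0],[0,0,0,0,0,0,0],[0,0,0,0,0,0,0]]]' | grep -E 'tcp|force'; done
```

```text
tcp_pos: [0.4993, 0.1594, 0.1308]
wrist_force: [-0.2, -0.8, -1.4]
tcp_pos: [0.4994, 0.1594, 0.1304]
wrist_force: [0.6, -0.0, -0.6]
tcp_pos: [0.4993, 0.1594, 0.13]
wrist_force: [-0.3, 0.6, -0.5]
tcp_pos: [0.4994, 0.1595, 0.1297]
wrist_force: [-0.1, -0.0, -1.7]
```

```bash
for i in 1 2 3; do python3 -m crank '[[[0,0,0.012,0,0,0,0],[0,0,0,0,0,0,0],[0,0,0,0,0,0,0]]]' | grep -E 'tcp|force'; done
```

```text
tcp_pos: [0.4994, 0.1595, 0.1294]
wrist_force: [-0.7, 1.3, -1.7]
tcp_pos: [0.4994, 0.1596, 0.129]
wrist_force: [0.5, 1.5, -1.3]
tcp_pos: [0.4994, 0.1596, 0.1287]
wrist_force: [-0.4, 1.5, -0.6]
```

```bash
python3 - <<'E'
from h import *
s=robot.state();print(s["t"],s["tcp_pos"],s["wrist_torque"],R.from_rotvec(s["eef_rot"]).as_matrix().round(4).tolist())
im=robot.get_image("side");im2=robot.get_image("wrist")
o=np.zeros((600,800,3),np.uint8);o[:,:480]=cv2.resize(im[160:235,215:275],(480,600),interpolation=2);o[:600,490:]=cv2.resize(im2[60:250,230:328],(310,600),interpolation=2);cv2.imwrite("pics/s4.png",o[:,:,::-1])
E
```

```text
13.2333 [0.49940729 0.15962758 0.1286708 ] [ 0.44215049 -0.09109764  0.0566685 ] [[-0.0483, 0.9988, 0.0002], [0.9988, 0.0483, 0.0003], [0.0003, 0.0002, -1.0]]
```

View pics/s4.png

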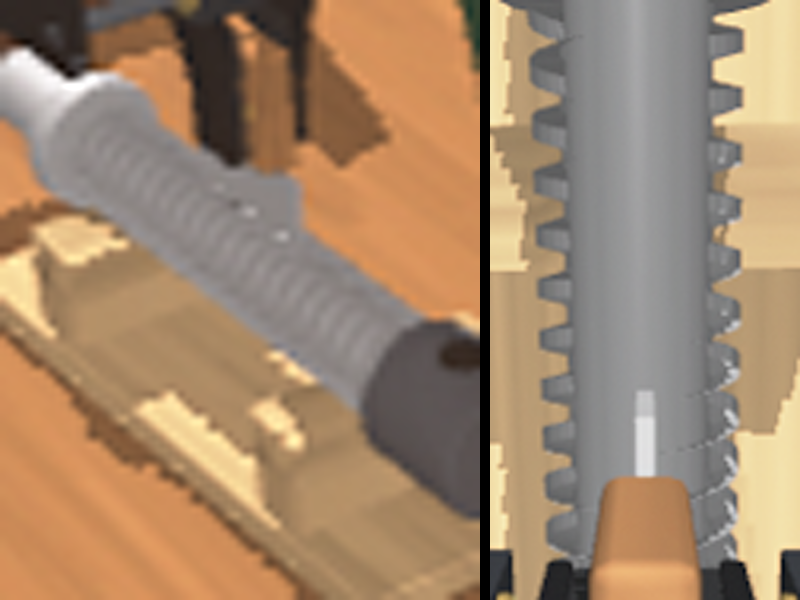

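The leaf sits in the grooves, centred over the rod: blade at 645 against crest mid ≈640 in the crop. A small +y flank force has appeared, so I yield that way and go on down.

```bash
for i in 1 2 3; do python3 -m crank '[[[0.008,0,0.01,0,0,0,0],[0,0,0,0,0,0,0],[0,0,0,0,0,0,0]]]' | grep -E 'tcp|force'; done
```

```text
tcp_pos: [0.4994, 0.1597, 0.1283]
wrist_force: [0.3, 1.9, 0.0]
tcp_pos: [0.4994, 0.1598, 0.1281]
wrist_force: [0.3, 0.8, 1.6]
tcp_pos: [0.4994, 0.1599, 0.128]
wrist_force: [-1.8, 0.4, 5.2]
```

Firm bottom at TCP z = 0.128, as expected (0.1282). I hold for about 1.6 s.

```bash
python3 -m crank '[[[0,0,0,0,0,0,0],[0,0,0,0,0,0,0],[0,0,0,0,0,0,0],[0,0,0,0,0,0,0]]]'; python3 - <<'E'
from h import *
s=robot.state();print(s["tcp_pos"],s["wrist_torque"],s["wrist_force"],R.from_rotvec(s["eef_rot"]).as_matrix().round(4).tolist())
E
python3 -m crank '[[[0,0,0,0,0,0,0],[0,0,0,0,0,0,0],[0,0,0,0,0,0,0],[0,0,0,0,0,0,0],[0,0,0,0,0,0,0],[0,0,0,0,0,0,0],[0,0,0,0,0,0,0],[0,0,0,0,0,0,0]]]'
python3 -m crank '[[[0,0,0,0,0,0,0],[0,0,0,0,0,0,0],[0,0,0,0,0,0,0],[0,0,0,0,0,0,0],[0,0,0,0,0,0,0],[0,0,0,0,0,0,0],[0,0,0,0,0,0,0],[0,0,0,0,0,0,0]]]'
```

```text
t: 14.42
tcp_pos: [0.4994, 0.1599, 0.128]
eef_rot: [2.167, 2.274, -0.0]
wrist_force: [-0.5, -0.8, 5.1]
grip_width: 0.0136
[0.49940353 0.15992832 0.12801651] [-0.11061413  0.33870906 -0.00381535] [-0.49359105 -0.77861585  5.13853938] [[-0.048, 0.9988, 0.0001], [0.9988, 0.048, -0.0004], [-0.0004, 0.0001, -1.0]]
t: 15.08
tcp_pos: [0.4994, 0.1599, 0.128]
eef_rot: [2.167, 2.274, -0.001]
wrist_force: [-1.9, -1.4, 5.7]
grip_width: 0.0138
t: 15.75
tcp_pos: [0.4994, 0.1599, 0.128]
eef_rot: [2.167, 2.274, -0.0]
wrist_force: [-0.8, -0.7, 4.8]
grip_width: 0.014
```

```bash
python3 -m crank '[[[0,0,0.005,0,0,0,0],[0,0,0,0,0,0,0],[0,0,0,0,0,0,0],[0,0,0,0,0,0,0],[0,0,0,0,0,0,0],[0,0,0,0,0,0,0],[0,0,0,0,0,0,0],[0,0,0,0,0,0,0],[0,0,0,0,0,0,0],[0,0,0,0,0,0,0],[0,0,0,0,0,0,0],[0,0,0,0,0,0,0],[0,0,0,0,0,0,0],[0,0,0,0,0,0,0],[0,0,0,0,0,0,0],[0,0,0,0,0,0,0]]]'
```

```text
t: 17.08
tcp_pos: [0.4994, 0.1599, 0.128]
eef_rot: [2.167, 2.274, -0.0]
wrist_force: [-2.0, -0.5, 7.6]
grip_width: 0.0139
```

Hard bottom confirmed: z unchanged while the force went from 5 to 7.6 N. Lift out straight.

```bash
python3 -m crank '[[[0,0,-0.03,0,0,0,0],[0,0,-0.05,0,0,0,0],[0,0,-0.1,0,0,0,0],[0,0,-0.2,0,0,0,0],[0,0,-0.4,0,0,0,0],[0,0,-0.5,0,0,0,0],[0,0,-0.5,0,0,0,0],[0,0,-0.3,0,0,-0.73,0],[0,0,0,0,0,0,0],[0,0,0,0,0,0,0],[0,0,0,0,0,0,0]]]'
cat > go.py <<'E'
from h import *
import sys
s=robot.state();Rm=R.from_rotvec(s["eef_rot"]).as_matrix()
print("R",Rm.round(4).tolist(),"to rack",(Rm.T@(np.array([.48910,-.16853,float(sys.argv[1])])-s["tcp_pos"])/.03).round(3),"yaw err deg",round(np.degrees(np.arctan2(.1243,.9922)-np.arctan2(-Rm[0,0],Rm[1,0])),3),s["tcp_pos"],s["wrist_force"].round(1) if hasattr(s["wrist_force"],"round") else s["wrist_force"])
E
python3 go.py .19
```

```text
t: 18.0
tcp_pos: [0.4991, 0.16, 0.1898]
eef_rot: [-2.081, -2.353, 0.001]
wrist_force: [-0.1, -0.4, -1.0]
grip_width: 0.0137
R [[-0.1222, 0.9925, -0.0003], [0.9925, 0.1222, -0.0002], [-0.0001, -0.0003, -1.0]] to rack [-1.0827e+01 -1.6690e+00 -6.0000e-03] yaw err deg 0.124 [0.49913106 0.15996959 0.18975145] [-0.1 -0.4 -1. ]
```

```bash
python3 -m crank '[[[-0.4,-0.06,0,0,0,0,0],[-0.8,-0.12,0,0,0,0,0],[-0.8,-0.12,0,0,0,0,0],[-0.8,-0.12,0,0,0,0,0],[-0.8,-0.12,0,0,0,0,0],[-0.8,-0.12,0,0,0,0,0],[-0.8,-0.12,0,0,0,0,0],[-0.8,-0.12,0,0,0,0,0],[-0.8,-0.12,0,0,0,0,0],[-0.8,-0.12,0,0,0,0,0],[-0.8,-0.12,0,0,0,0,0],[-0.8,-0.12,0,0,0,0,0],[-0.8,-0.12,0,0,0,0,0],[-0.5,-0.12,0,0,0,0,0],[-0.33,-0.05,0,0,0,-0.02,0],[0,0,0,0,0,0,0],[0,0,0,0,0,0,0],[0,0,0,0,0,0,0],[0,0,0,0,0,0,0]]]'; python3 go.py .10
```

```text
t: 19.58
tcp_pos: [0.4903, -0.1669, 0.1899]
eef_rot: [-2.074, -2.359, -0.0]
wrist_force: [0.2, -0.3, 0.4]
grip_width: 0.0139
R [[-0.1282, 0.9917, -0.0], [0.9917, 0.1282, 0.0004], [0.0004, 0.0, -1.0]] to rack [-0.049 -0.045  2.998] yaw err deg -0.224 [ 0.49025197 -0.16693845  0.18992689] [ 0.2 -0.3  0.4]
```

```bash
python3 -m crank '[[[-0.05,-0.045,0.2,0,0,0.037,0],[0,0,0.5,0,0,0,0],[0,0,0.6,0,0,0,0],[0,0,0.6,0,0,0,0],[0,0,0.5,0,0,0,0],[0,0,0.3,0,0,0,0],[0,0,0.2,0,0,0,0],[0,0,0.1,0,0,0,0],[0,0,0,0,0,0,0],[0,0,0,0,0,0,0],[0,0,0,0,0,0,0],[0,0,0,0,0,0,0]]]'; python3 go.py .066
```

```text
t: 20.58
tcp_pos: [0.4893, -0.1703, 0.1007]
eef_rot: [2.08, 2.353, 0.001]
wrist_force: [0.3, 0.1, -1.2]
grip_width: 0.014
R [[-0.1225, 0.9925, 0.0011], [0.9925, 0.1225, -0.0005], [-0.0007, 0.0011, -1.0]] to rack [ 6.000e-02 -1.000e-03  1.156e+00] yaw err deg 0.105 [ 0.48930814 -0.17028613  0.10066682] [ 0.3  0.1 -1.2]
```

```bash
python3 -m crank '[[[0.06,0,0.05,0,0,0,0],[0,0,0.1,0,0,0,0],[0,0,0.1,0,0,0,0],[0,0,0.1,0,0,0,0],[0,0,0,0,0,0,0]]]'; python3 go.py .065;python3 -m crank '[[[0,0,0.1,0,0,0,0],[0,0,0.1,0,0,0,0],[0,0,0,0,0,0,0]]]'; python3 go.py .065
```

```text
t: 21.0
tcp_pos: [0.4882, -0.1682, 0.0886]
eef_rot: [-2.08, -2.353, 0.001]
wrist_force: [-0.6, 0.2, -1.4]
grip_width: 0.0138
R [[-0.1226, 0.9925, -0.0011], [0.9925, 0.1226, 0.0005], [0.0006, -0.001, -1.0]] to rack [-0.014  0.031  0.788] yaw err deg 0.101 [ 0.48816295 -0.1682235   0.08863794] [-0.6  0.2 -1.4]
t: 21.25
tcp_pos: [0.4883, -0.1682, 0.0828]
eef_rot: [-2.08, -2.353, 0.0]
wrist_force: [-0.7, -0.1, -0.8]
grip_width: 0.0138
R [[-0.1226, 0.9925, -0.0009], [0.9925, 0.1226, 0.0004], [0.0005, -0.0008, -1.0]] to rack [-0.013  0.027  0.593] yaw err deg 0.1 [ 0.48825922 -0.16823813  0.0827833 ] [-0.7 -0.1 -0.8]
```

Inside the slot with no force. I nudge +0.9 mm and finish the descent.

```bash
python3 -m crank '[[[0,0.03,0.1,0,0,0,0],[0,0,0.15,0,0,0,0],[0,0,0.15,0,0,0,0],[0,0,0.1,0,0,0,0],[0,0,0.06,0,0,0,0],[0,0,0,0,0,0,0],[0,0,0,0,0,0,0]]]'; python3 go.py .0632
```

```text
t: 21.83
tcp_pos: [0.4895, -0.1682, 0.0666]
eef_rot: [-2.081, -2.353, 0.0]
wrist_force: [1.1, -1.3, -1.2]
grip_width: 0.0139
R [[-0.1226, 0.9925, -0.0002], [0.9925, 0.1226, 0.0002], [0.0002, -0.0002, -1.0]] to rack [-0.011 -0.014  0.112] yaw err deg 0.098 [ 0.48947333 -0.16816521  0.06655532] [ 1.1 -1.3 -1.2]
```

```bash
python3 -m crank '[[[0,-0.012,0.04,0,0,0,0],[0,0,0.03,0,0,0,0],[0,0,0,0,0,0,0],[0,0,0,0,0,0,0]]]'; python3 -m crank '[[[0,0,0.02,0,0,0,0],[0,0,0,0,0,0,0],[0,0,0,0,0,0,0]]]';python3 go.py .0632
```

```text
t: 22.17
tcp_pos: [0.4892, -0.1683, 0.0646]
eef_rot: [2.081, 2.354, 0.0]
wrist_force: [-0.3, -0.4, -1.8]
grip_width: 0.0136
t: 22.42
tcp_pos: [0.4892, -0.1683, 0.064]
eef_rot: [-2.081, -2.354, -0.0]
wrist_force: [0.5, 0.0, -0.6]
grip_width: 0.0139
R [[-0.1225, 0.9925, -0.0], [0.9925, 0.1225, 0.0], [0.0, -0.0, -1.0]] to rack [-0.009 -0.003  0.025] yaw err deg 0.102 [ 0.4891626  -0.1682529   0.06396434] [ 0.5  0.  -0.6]
```

```bash
python3 -m crank '[[[0,0,0.02,0,0,0,0],[0,0,0,0,0,0,0],[0,0,0,0,0,0,0],[0,0,0,0,0,0,0]]]'; python3 -m crank '[[[0,0,0,0,0,0,20],[0,0,0,0,0,0,30],[0,0,0,0,0,0,45],[0,0,0,0,0,0,45],[0,0,0,0,0,0,45]]]'; python3 -m crank '[[[0,0,-0.1,0,0,0,45],[0,0,-0.3,0,0,0,45],[0,0,-0.6,0,0,0,45],[0,0,-0.8,0,0,0,45],[0,0,-0.9,0,0,0,45],[0,0,-0.9,0,0,0,45],[0,0,-0.6,0,0,0,45],[0,0,-0.3,0,0,0,45],[0,0,0,0,0,0,45],[0,0,0,0,0,0,45]]]'
python3 - <<'E'
from h import *
im=robot.get_image("side");im2=robot.get_image("wrist")
o=np.zeros((600,800,3),np.uint8);o[:300,:560]=cv2.resize(im2,(560,420))[:300];o[300:,:400]=cv2.resize(im[150:310,200:400],(400,300));cv2.imwrite("pics/end.png",o[:,:,::-1])
E
```

```text
t: 22.75
tcp_pos: [0.4892, -0.1682, 0.0634]
eef_rot: [-2.081, -2.354, -0.0]
wrist_force: [-0.2, -0.9, -0.6]
grip_width: 0.0142
t: 23.17
tcp_pos: [0.4892, -0.1683, 0.0634]
eef_rot: [2.081, 2.354, 0.0]
wrist_force: [0.8, 0.0, 0.1]
grip_width: 0.0352
t: 24.0
tcp_pos: [0.489, -0.1683, 0.1982]
eef_rot: [2.081, 2.353, -0.0]
wrist_force: [-0.4, -0.3, -0.4]
grip_width: 0.0393
```

View pics/end.png

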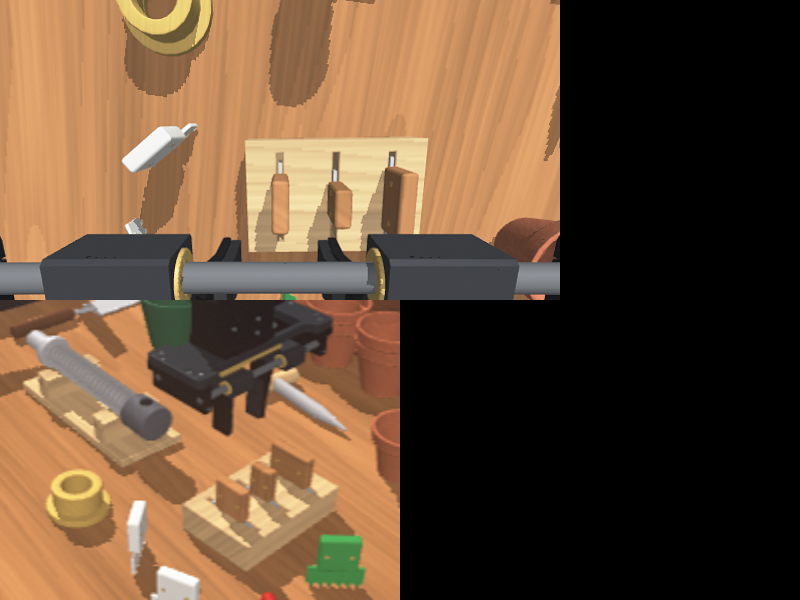

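Leaf10 stands upright in its own slot at (280,205), the other two are undisturbed, and the gripper is clear. I hand in.

```bash
python3 -c "
from station import robot
print(robot.job_done())"
```

```text
the job is handed in; nothing more can be done
None
```

The 10 mm leaf went fully home in the spindle's grooves, and it is now back in the slot it came from. I handed the job in at about 24 s of the 67 s allowed.

- **Leaf choice:** I took the middle-sized leaf, which stood in the slot nearest the robot. I left the other two leaves and the green and white look-alikes alone.
- **Seating:** The teeth met a hard stop with the tool at z = 0.128 m, against 0.1282 m expected for fully home. The leaf was upright and lined up with the spindle to within about half a degree.
- **Press:** I held it there for about 3 s at 5 to 7.6 N, well under the 15 N limit. A slightly firmer push did not move it any lower.
- **Return:** The leaf went back to within about 0.5 mm of where I picked it up, with no resistance felt in the slot.
- **Last pictures:** They show it standing upright in the block, with the gripper open and clear. The other leaves, the spindle and the things in view look unmoved.

None of the final checks failed. Before lowering, the top and wrist cameras disagreed by about 2 mm on where the spindle's centre line lies, so I set the leaf between the two readings. The close-up taken with the leaf in the grooves showed it centred.

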